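# Build up the filter unit on the vacuum manifold

## Task

Set up the filter unit for the next water sample on the open middle port of the vacuum manifold, building it up there piece by piece from the bottom: first the stoppered base into the port, then the support screen on the base, then the funnel on the screen, and last the lid on the funnel. Every piece must sit upright and fully home on the one below, and be set down in its seat rather than dropped. Leave the Petri dish, the bottle and the beaker where they are.

Things in the scene. Friction and masses are not known exactly. Their poses are not given: they have to be found in the camera images.
- port (a point): Centre of the open middle cup's mouth, level with its rim, 100 mm above the table; z up. The manifold is fixed: a steel tube 290 mm long along y with 3 upright cups 115 mm apart; the outer two are closed by black stoppers standing 8 mm above the rims. The cup is 58 mm across at the rim; its mouth narrows from 52 mm to a 40 mm bore 6 mm down, and it is 31 mm deep.
- base_mid (a point): Base: on its axis, half-way up its 46 mm; z up. Stands upright, about 220 g. From below: tapered black stopper 28 to 35 mm across, 26 mm tall; steel flange 62 mm across, 26 to 36 mm up; flared rim 51 to 57 mm across, with a recess 10 mm deep, 51 mm wide narrowing to 45. Home, the flange rests on the cup's rim with the stopper inside: this point is 3 mm below the port's.
- screen_mid (a point): Support screen: on its axis, half-way up its 24 mm; z up. Lies right way up, about 120 g. From below: tapered spigot 41 to 46 mm across, 8 mm tall; collar 60 mm across, 8 to 18 mm up (grip here, tips no lower); flared rim 52 to 58 mm, its recess 6 mm deep, 52 mm wide narrowing to 46, over a dark perforated disc. Home, the collar rests on the base's rim: this point is 27 mm above the base's.
- funnel_mid (a point): Funnel: on its axis, half-way up its 85 mm; z up. Stands upright, about 180 g: a plain steel tube open at the top, 58 mm across outside, 52 mm inside; its lowest 5 mm are a tapered spigot 41 to 46 mm across. Home, the spigot is in the screen's recess and the tube's shoulder rests on the screen's rim: this point is 49.5 mm above the screen's.
- lid_mid (a point): Lid: on its axis, half-way up its 27 mm; z up. Lies right way up, about 100 g. From below: tapered spigot 42 to 47 mm across, 5 mm tall; steel plate 62 mm across, 5 to 9 mm up; thin neck; round knob 22 mm across, 15 to 27 mm up (grip here). Home, the spigot is inside the funnel and the plate rests on its rim: this point is 51 mm above the funnel's.
- dish_mid (a point): Bystander: closed clear Petri dish with amber agar, 90 mm across, 15 mm tall, loose; point at its centre.
- bottle_mid (a point): Bystander: amber glass bottle with black cap, 60 mm across, 130 mm tall, loose; point half-way up its axis.
- beaker_mid (a point): Bystander: empty glass beaker, 54 mm across, 70 mm tall, loose; point half-way up its axis.

How it is judged (in metres and radians):
On the way, in this order (a step that is already met when the one before it is completed fails the run):
1. the base is plugged into the open port, its flange down on the port's rim (horizontal distance between base_mid and port below 0.006 m and z of base_mid in the frame of port between -0.006 and 0 m and angle between base_mid's own z axis and vertical below 0.06 rad), for 0.2 s.
2. the support screen is seated on the base in the port (all of step 1 and horizontal distance between screen_mid and base_mid below 0.006 m and z of screen_mid in the frame of base_mid between 0.024 and 0.03 m and angle between screen_mid's own z axis and vertical below 0.06 rad), for 0.2 s.
3. the funnel is seated on the support screen (all of step 2 and horizontal distance between funnel_mid and screen_mid below 0.006 m and z of funnel_mid in the frame of screen_mid between 0.0465 and 0.0525 m and angle between funnel_mid's own z axis and vertical below 0.06 rad), for 0.2 s.
4. the lid is seated on the funnel (all of step 3 and horizontal distance between lid_mid and funnel_mid below 0.006 m and z of lid_mid in the frame of funnel_mid between 0.048 and 0.054 m and angle between lid_mid's own z axis and vertical below 0.06 rad), for 0.2 s.
At the end, for the whole second after the job is handed in: Base home in the middle port, screen home on the base, funnel home on the screen, lid home on the funnel: each within 6 mm sideways and 3 mm in height of its seat, within 0.06 rad (3.4 degrees) of upright, let go and at rest (all of step 4 and linear speed of each of base, screen, funnel, lid below 0.01 m/s); the robot touches nothing.
It fails at once if the Petri dish, the bottle or the beaker is moved more than 20 mm (distance of any of dish_mid, bottle_mid, beaker_mid from where it was at the start of the episode above 0.02 m).
It fails at once if the base is let fall from more than 15 mm above its seat (horizontal distance between base_mid and port below 0.02 m and z of base_mid in the frame of port above 0.012 m and contact force between the fingers and base below 0.05 N).
It fails at once if the screen is let fall from more than 15 mm above its seat (horizontal distance between screen_mid and base_mid below 0.02 m and z of screen_mid in the frame of base_mid above 0.042 m and contact force between the fingers and screen below 0.05 N).
It fails at once if the funnel is let fall from more than 15 mm above its seat (horizontal distance between funnel_mid and screen_mid below 0.02 m and z of funnel_mid in the frame of screen_mid above 0.0645 m and contact force between the fingers and funnel below 0.05 N).
It fails at once if the lid is let fall from more than 15 mm above its seat (horizontal distance between lid_mid and funnel_mid below 0.02 m and z of lid_mid in the frame of funnel_mid above 0.066 m and contact force between the fingers and lid below 0.05 N).
It also fails if it takes over 120 s, if anything falls off the work surface, if the arm or the gripper's body presses on something with over 40 N, if the wrist force passes 120 N, or if a joint passes its speed limit or range.

## Robot

A 6-joint arm with a two-finger parallel gripper is mounted at the origin on the work surface. World frame = base frame: x ahead of the robot, y to its left, z up, the work surface at z = 0. Lengths are in m, angles in degrees, forces in N, time in s.
With the tool pointing down it reaches from about 0.4 to 0.825 m from the base axis. Payload 7 kg.
Tool frame: the origin (TCP) lies at the centre of the arm's flange, where the gripper is bolted on; the fingertips stand 178 mm ahead of it and the grasp point (between the pads) lies 159 mm ahead of it (r.tips_ahead is the z of the fingertips in the tool frame, in m); z points along the fingers, y is the line along which they close (so a half turn about z gives the same grasp; the last joint's range is limited). The gripper opens to 88 mm and grips with 3 to 60 N. Pads are 19 mm wide; open, the fingers measure 130 mm over their backs; the gripper's body (78 mm by 193 mm) begins 47 mm behind the grasp point.
Start: joints at [-48.008, 20.546, 0.682, 0, -70.136, -16.507], TCP at [0.29, -0.609, 0.405] pointing down, gripper open.
Joint ranges: [-176.03, 176.03], [-82.01, 121.73], [-58.28, 71.71], [-173.87, 95.51], [-174.79, -0.11], [-173.66, 173.66]. Speed limits (degrees/s): [136.94, 136.94, 172.46, 180, 180, 180].

## Interface

Orientations are given as [roll, pitch, yaw] about the fixed x, y, z axes, in that order (R = Rz(yaw) Ry(pitch) Rx(roll)).
In Python, from plant import r gives the robot as it stands. The module is installed in compiled form; this text tells all that it offers.
- The arm moves only by the shell command python3 -m pendant 'ROWS' [FORCE]. ROWS is JSON, a list that holds one entry, the list of rows, each a list of 7 numbers: the shift along the tool's x, y, z in m, then the turn, a rotation vector about the tool's x, y, z in degrees, then the gripper command: -1 is shut, 1 is fully open, values between are in proportion. A call has 1 to 5 rows; each row is the pose to reach, as a shift and turn from the pose commanded when the call began, along the tool's axes at that moment; what a row does not reach only later rows make up. A row lasts 1/10 s, in which the tool goes at most 50 mm and 8.59 degrees, less where a joint would pass 70% of its speed; a pose out of reach is approached as far as the arm can. A call with a gripper value outside its range is refused whole. The fingers move at their own pace and stop on an object; FORCE is the grip in N (left out, the last holds). Time passes only in rows, so rows that repeat a pose let the fingers close. It gives the time, the measured TCP pose, the force, the opening and the grip force at its end, in the units of the state.
- r.get_state(): the state, without advancing time (a new reading comes with each control period).
- r.capture(name): name is "scene" or "side" or "wrist"; returns the picture (384x512x3 uint8, red, green, blue); there is no depth.
- r.camera_params(name): a dict with "fx", "fy", "cx", "cy" (pixels), "dist_coeffs" ([k1, k2, p1, p2, k3] as OpenCV has them; the pictures are not rectified), "R" (3x3) and "t" (3): a world point X has camera coordinates R X + t. Camera axes: x right, y down, z forward; pixel columns grow to the right and rows downward; lengths in m; the calibration is good to about 2 mm. A picture is of the moment at which its call begins: read the wrist's pose just before it. camera_params takes no time and is no camera call; for the wrist camera it gives the pose at the moment of the call.
- r.close_job(): hands the job in; it is judged then, once.
The state is a dict: "time_s": time; "joints": joint angles; "qd": joint speeds; "joint_torque": joint torques, N m; "tcp_pos": TCP position; "eef_rot": TCP orientation; "contact_force": force on the tool from outside, world axes, zero at the start; "moment": the same for the moment, N m; "gripper_width": finger opening in m; "gripper_force": force on a finger pad.
Only numpy, scipy, OpenCV 4.12 (cv2) and the standard library are available. Lean on these libraries where they do the work, as an engineer would, in place of code of your own. Each camera call takes 0.05 s, during which the arm holds its last target. There are 200 camera calls.

## Working session

There is one attempt and no reset: what is moved stays moved. The work goes in short steps, Python scripts to look and compute and a shell command to move; the robot and the scene stay as the last step left them, time stands still between calls to the robot, and variables do not carry over. Pictures are saved under pics/ and viewed, at most 16 in all, crops included, and the job is handed in when it is done.

```bash
mkdir -p pics; python3 - <<'E'
from plant import r
import cv2,numpy as np
s=r.get_state();print({k:np.round(v,3).tolist() for k,v in s.items()})
for n in("scene","side","wrist"):
    p=r.camera_params(n);print(n,{k:np.round(v,3).tolist() for k,v in p.items()})
    cv2.imwrite(f"pics/{n}0.png",r.capture(n)[:,:,::-1])
E
```

```text
{'time_s': 0.0, 'joints': [-48.008, 20.592, 0.634, -0.018, -70.133, -16.507], 'qd': [0.076, -0.009, -0.013, 0.011, 0.046, 0.056], 'joint_torque': [0.0, -58.271, 29.306, 6.997, 0.007, -0.0], 'tcp_pos': [0.29, -0.609, 0.404], 'eef_rot': [179.908, -0.009, -154.521], 'contact_force': [0.606, -0.723, -0.171], 'moment': [-0.047, -0.071, 0.031], 'gripper_force': 0.0, 'gripper_width': 0.088}
scene {'fx': 484.371, 'fy': 484.371, 'cx': 270.396, 'cy': 190.785, 'dist_coeffs': [-0.135, 0.0, 0.0, 0.0, 0.0], 'R': [[0.58, 0.814, -0.019], [0.498, -0.373, -0.783], [-0.644, 0.445, -0.622]], 't': [-0.356, -0.223, 1.555]}
side {'fx': 389.472, 'fy': 389.472, 'cx': 258.944, 'cy': 189.381, 'dist_coeffs': [-0.103, 0.0, 0.0, 0.0, 0.0], 'R': [[-0.999, -0.046, -0.019], [-0.016, 0.649, -0.761], [0.047, -0.76, -0.649]], 't': [0.6, 0.084, 1.061]}
wrist {'fx': 271.325, 'fy': 271.325, 'cx': 253.627, 'cy': 195.731, 'dist_coeffs': [0.012, 0.0, 0.0, 0.0, 0.0], 'R': [[-0.431, 0.902, 0.001], [0.867, 0.414, 0.277], [0.25, 0.121, -0.961]], 't': [0.674, -0.035, 0.39]}
```

View pics/scene0.png

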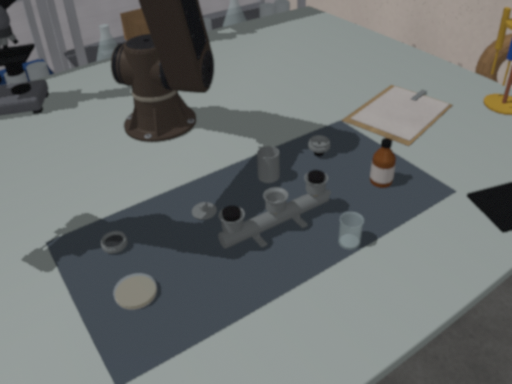

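View pics/side0.png

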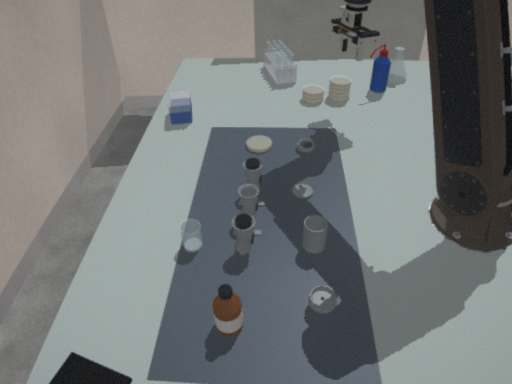

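View pics/wrist0.png

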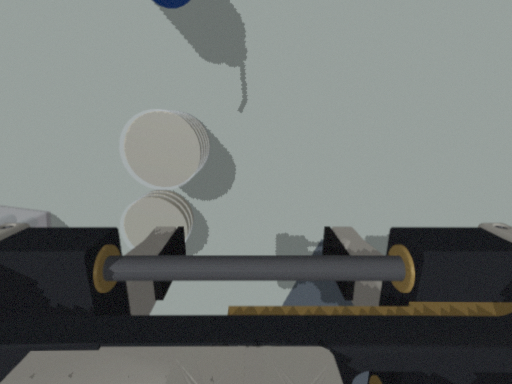

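Scene view: port at about (276,197), base (319,145), funnel (268,164), lid (204,210), screen (114,241), dish (136,291), beaker (350,230) and bottle (383,165). Side view: the same pieces at (249,191), (322,299), (315,235), (302,190), (306,145). The wrist camera looks ahead over the fingers and currently sees no pieces.

```bash
cat > h.py <<'E'
from plant import r
import cv2,numpy as np
def ray(p,uv):
    K=np.array([[p["fx"],0,p["cx"]],[0,p["fy"],p["cy"]],[0,0,1.]])
    n=cv2.undistortPoints(np.float64(uv).reshape(-1,1,2),K,np.array(p["dist_coeffs"],float))[:,0]
    R=np.array(p["R"]);c=-R.T@np.array(p["t"])
    d=np.c_[n,np.ones(len(n))]@R
    return c,d
def onz(p,uv,z):
    c,d=ray(p,uv);return c+d*((z-c[2])/d[:,2])[:,None]
def proj(p,X):
    K=np.array([[p["fx"],0,p["cx"]],[0,p["fy"],p["cy"]],[0,0,1.]])
    return cv2.projectPoints(np.float64(X).reshape(-1,1,3),cv2.Rodrigues(np.array(p["R"]))[0],np.float64(p["t"]),K,np.array(p["dist_coeffs"],float))[0][:,0]
def circ(P):
    A=np.c_[2*P[:,:2],np.ones(len(P))];s=np.linalg.lstsq(A,(P[:,:2]**2).sum(1),rcond=None)[0]
    return s[:2],np.sqrt(s[2]+s[0]**2+s[1]**2)
E
python3 - <<'E'
from h import *
pts=dict(port=((276,196),(249,191),.1),Lst=((232,213),(253,164),.108),Rst=((317,176),(243,222),.108),base=((319,143),(323,296),.046),funnel=((268,153),(315,224),.085),lid=((204,211),(302,190),.009),screen=((114,240),(306,145),.024),dish=((136,290),(259,143),.015),beaker=((350,222),(192,230),.06),bottle=((387,144),(226,291),.13))
a,b=r.camera_params("scene"),r.camera_params("side")
for k,(u,v,z) in pts.items(): print(k,onz(a,[u],z)[0].round(3),onz(b,[v],z)[0].round(3))
p=r.camera_params("wrist");R=np.array(p["R"]);c=-R.T@p["t"]
from scipy.spatial.transform import Rotation as Ro
s=r.get_state();T=Ro.from_euler("xyz",s["eef_rot"],degrees=True).as_matrix()
print("cam in tool",T.T@(c-s["tcp_pos"]),"\n",(T.T@R.T).round(3))
E
```

```text
port [0.631 0.005 0.1  ] [0.624 0.01  0.1  ]
Lst [ 0.63  -0.11   0.108] [ 0.62  -0.097  0.108]
Rst [0.637 0.119 0.108] [0.63  0.132 0.108]
base [0.459 0.278 0.046] [0.448 0.291 0.046]
funnel [0.462 0.102 0.085] [0.457 0.111 0.085]
lid [ 0.481 -0.107  0.009] [ 0.477 -0.104  0.009]
screen [ 0.462 -0.333  0.024] [ 0.456 -0.321  0.024]
dish [ 0.623 -0.349  0.015] [ 0.616 -0.343  0.015]
beaker [0.765 0.111 0.06 ] [0.761 0.116 0.06 ]
bottle [0.661 0.324 0.13 ] [0.646 0.342 0.13 ]
cam in tool [0.07397254 0.0007316  0.02002089] 
 [[ 0.001 -0.961 -0.277]
 [ 1.     0.001 -0.   ]
 [ 0.    -0.277  0.961]]
```

```bash
python3 -m pendant '[[[-0.038,0.023,0,0,0,5.1,1],[-0.077,0.046,0,0,0,10.2,1],[-0.115,0.069,0,0,0,15.3,1],[-0.154,0.092,0,0,0,20.4,1],[-0.192,0.115,0,0,0,25.5,1]]]' 20 && python3 -m pendant '[[[-0.014,0.031,0,0,0,0,1],[-0.028,0.062,0,0,0,0,1],[-0.028,0.062,0,0,0,0,1],[-0.028,0.062,0,0,0,0,1]]]'
python3 - <<'E'
from h import *
s=r.get_state();print(s["tcp_pos"],s["eef_rot"],s["time_s"])
cv2.imwrite("pics/w1.png",r.capture("wrist")[:,:,::-1])
E
```

```text
time_s: 0.65
tcp_pos: [0.4149, -0.4213, 0.4045]
eef_rot: [180.0, -0.0, 179.8]
contact_force: [0.5, -0.2, 1.1]
gripper_width: 0.0875
gripper_force: 0.0
time_s: 1.05
tcp_pos: [0.4426, -0.3602, 0.4047]
eef_rot: [-180.0, -0.0, -179.9]
contact_force: [0.4, -1.0, -1.0]
gripper_width: 0.0878
gripper_force: 0.0
[ 0.44261122 -0.3601567   0.40471567] [-1.79999209e+02 -1.36209770e-03 -1.79902823e+02] 1.05
```

View pics/w1.png

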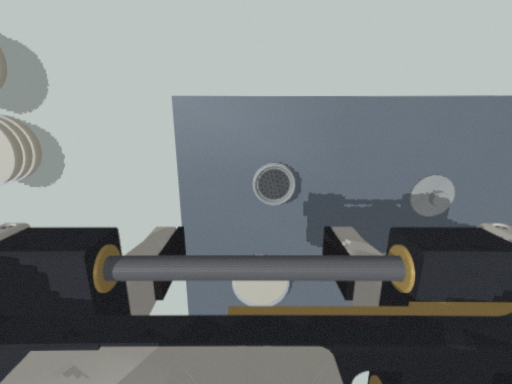

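Screen at (274,184), lid at (433,196), dish at (261,287) behind the finger rod. I'll carry on to photograph the lid, funnel and base.

```bash
cat > snap.py <<'E'
import sys,pickle
from h import *
n=sys.argv[1];p=r.camera_params("wrist");im=r.capture("wrist");pickle.dump((p,im),open(f"pics/{n}.pkl","wb"))
cv2.imwrite(f"pics/{n}.png",im[:,:,::-1]);s=r.get_state();print(s["tcp_pos"],s["time_s"])
E
python3 snap.py screen
python3 -m pendant '[[[0,0.05,0,0,0,0,1],[0,0.1,0,0,0,0,1],[0,0.15,0,0,0,0,1],[0,0.2,0,0,0,0,1],[0,0.25,0,0,0,0,1]]]' | tail -0
python3 -m pendant '[[[0,0,0,0,0,0,1],[0,0,0,0,0,0,1]]]' | tail -0;  python3 snap.py lid
python3 -m pendant '[[[0,0.05,0,0,0,0,1],[0,0.1,0,0,0,0,1],[0,0.15,0,0,0,0,1],[0,0.2,0,0,0,0,1],[0,0.2,0,0,0,0,1]]]' | tail -0
python3 -m pendant '[[[0,0,0,0,0,0,1],[0,0,0,0,0,0,1]]]' | tail -0;  python3 snap.py funnel
python3 -m pendant '[[[0,0.05,0,0,0,0,1],[0,0.1,0,0,0,0,1],[0,0.15,0,0,0,0,1],[0,0.18,0,0,0,0,1],[0,0.18,0,0,0,0,1]]]' | tail -0
python3 -m pendant '[[[0,0,0,0,0,0,1],[0,0,0,0,0,0,1]]]' | tail -0;  python3 snap.py base
python3 - <<'E'
import cv2,numpy as np
I=[cv2.imread(f"pics/{n}.png")[60:320] for n in("lid","funnel","base")]
cv2.imwrite("pics/m.png",cv2.resize(np.vstack(I)[:, :],(512*3//4*1,585)))
E
```

```text
[ 0.44208971 -0.36124018  0.40456525] 1.15
[ 0.44240353 -0.11126404  0.40474531] 1.9
[0.44268555 0.087367   0.40441111] 2.65
[0.4428037  0.26752352 0.40472893] 3.4Exception ignored on flushing sys.stdout:
BrokenPipeError: [Errno 32] Broken pipe
Exception ignored on flushing sys.stdout:
BrokenPipeError: [Errno 32] Broken pipe
Exception ignored on flushing sys.stdout:
BrokenPipeError: [Errno 32] Broken pipe
Exception ignored on flushing sys.stdout:
BrokenPipeError: [Errno 32] Broken pipe
Exception ignored on flushing sys.stdout:
BrokenPipeError: [Errno 32] Broken pipe
Exception ignored on flushing sys.stdout:
BrokenPipeError: [Errno 32] Broken pipe
```

View pics/m.png

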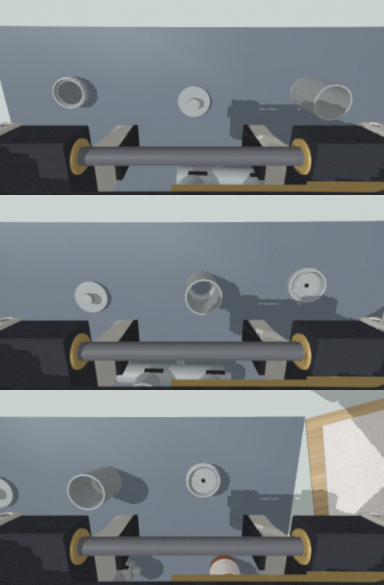

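Top to bottom, in full-image pixels: the lid at (259,195), the funnel mouth at (271,193) and the base at (271,180), with its flange and a dark centre hole. Next I'll fit circles.

```bash
cat > fit.py <<'E'
import pickle
from h import *
def load(n): return pickle.load(open(f"pics/{n}.pkl","rb"))
def blob(im,uv,thr=55,rad=45):
    hsv=cv2.cvtColor(im,cv2.COLOR_RGB2HSV)
    m=((hsv[...,1]<thr)).astype(np.uint8)*255
    roi=np.zeros_like(m);cv2.circle(roi,(int(uv[0]),int(uv[1])),rad,255,-1);roi[226:]=0
    m=cv2.morphologyEx(m&roi,cv2.MORPH_OPEN,np.ones((3,3)))
    cs=cv2.findContours(m,cv2.RETR_EXTERNAL,cv2.CHAIN_APPROX_NONE)[0]
    return m,max(cs,key=cv2.contourArea)
E
python3 - <<'E'
from fit import *
tiles=[]
for n,uv,z in(("screen",(274,184),.019),("lid",(259,195),.009),("funnel",(271,193),.085),("base",(271,180),.036)):
    p,im=load(n);hsv=cv2.cvtColor(im,cv2.COLOR_RGB2HSV)
    m,c=blob(im,uv);h=cv2.convexHull(c)[:,0]
    print(n,hsv[140,200],hsv[uv[1],uv[0]],cv2.minEnclosingCircle(c),*circ(onz(p,h,z)))
    u,v=uv;a=im[v-45:v+45,u-50:u+50,::-1];b=cv2.merge([m]*3)[v-45:v+45,u-50:u+50]
    tiles.append(cv2.resize(np.vstack([a,b]),None,fx=2,fy=2,interpolation=0))
cv2.imwrite("pics/t.png",np.hstack(tiles))
E
```

```text
screen [106  36 136] [95 17 90] ((274.0, 184.0), 45.000099182128906) [ 0.45928515 -0.3315568 ] 0.06307962620291156
lid [104  34 150] [ 90   9 174] ((259.0, 195.0), 45.000099182128906) [ 0.4778126  -0.10157297] 0.06556878661240909
funnel [105  31 149] [ 95  13 119] ((271.0, 193.0), 45.000099182128906) [0.45306743 0.10817029] 0.052062153996144195
base [104  39 145] [105  25  41] ((271.0, 180.0), 45.000099182128906) [0.45040288 0.29123824] 0.05988289839439641
```

View pics/t.png

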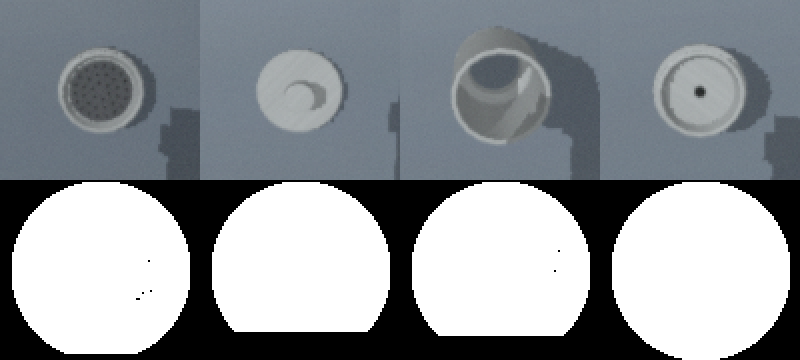

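```bash
python3 - <<'E'
from fit import *
tiles=[]
for n,uv,z,R in(("screen",(274,184),.017,.030),("lid",(259,195),.009,.031),("funnel",(275,193),.085,.029),("base",(271,180),.036,.031)):
    p,im=load(n);b=cv2.medianBlur(im,3)
    m,c=blob(b,uv,22);h=c[:,0]
    if n=="funnel": h=h[(h[:,1]>188)&(h[:,1]<224)]
    if n in("screen","base"): h=h[h[:,1]<uv[1]+18]
    P=onz(p,h,z);o,q=circ(P);
    for _ in range(3):
        d=abs(np.linalg.norm(P[:,:2]-o,axis=1)-q);P2=P[d<.0025];o,q=circ(P2)
    print(n,o.round(4),round(q,4),"want",R,len(P),len(P2))
    a=im[:,:,::-1].copy();t=np.linspace(0,6.28,60)
    for x in proj(p,np.c_[o[0]+R*np.cos(t),o[1]+R*np.sin(t),0*t+z]).round().astype(int): a[x[1],x[0]]=(0,0,255)
    u,v=uv;tiles.append(cv2.resize(np.vstack([a[v-45:v+45,u-50:u+50],cv2.merge([m]*3)[v-45:v+45,u-50:u+50]]),None,fx=2,fy=2,interpolation=0))
cv2.imwrite("pics/t2.png",np.hstack(tiles))
E
```

```text
screen [ 0.4569 -0.3314] 0.0295 want 0.03 97 97
lid [ 0.4761 -0.1027] 0.0302 want 0.031 117 117
funnel [0.4551 0.1082] 0.028 want 0.029 82 82
base [0.4476 0.2905] 0.0304 want 0.031 103 103
```

View pics/t2.png

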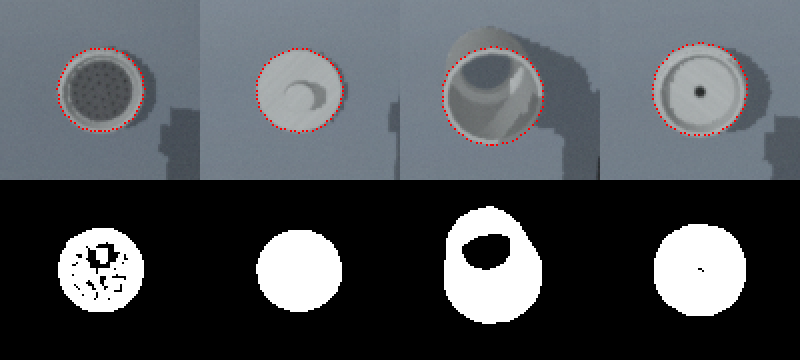

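The fits are clean: screen (.457,-.331), lid (.476,-.103), funnel (.455,.108), base (.448,.2905). Now I'll grasp the base flange.

```bash
python3 -m pendant '[[[-0.005,0.023,0.03,0,0,0,1],[-0.005,0.023,0.075,0,0,0,1],[-0.005,0.023,0.12,0,0,0,1],[-0.005,0.023,0.16,0,0,0,1],[-0.005,0.023,0.19,0,0,0,1]]]' 25 >/dev/null; python3 -m pendant '[[[0,0,0.008,0,0,0,1],[0,0,0.015,0,0,0,1],[0,0,0.015,0,0,0,-1],[0,0,0.015,0,0,0,-1],[0,0,0.015,0,0,0,-1]]]' ; python3 -m pendant '[[[0,0,0,0,0,0,-1],[0,0,0,0,0,0,-1],[0,0,0,0,0,0,-1],[0,0,0,0,0,0,-1],[0,0,0,0,0,0,-1]]]'
```

```text
time_s: 4.4
tcp_pos: [0.4478, 0.2925, 0.2011]
eef_rot: [179.9, 0.1, 180.0]
contact_force: [-0.0, -0.1, 0.2]
gripper_width: 0.069
gripper_force: 0.0
time_s: 4.9
tcp_pos: [0.4476, 0.2922, 0.2007]
eef_rot: [180.0, 0.1, -180.0]
contact_force: [-1.5, -2.1, 6.8]
gripper_width: 0.0612
gripper_force: 25.0
```

```bash
python3 -m pendant '[[[0,0,-0.02,0,0,0,-1],[0,0,-0.06,0,0,0,-1],[0,0,-0.11,0,0,0,-1],[0,0,-0.16,0,0,0,-1],[0,0,-0.2,0,0,0,-1]]]'; python3 -m pendant '[[[-0.02,-0.025,-0.01,0,0,0,-1],[-0.05,-0.06,-0.01,0,0,0,-1],[-0.08,-0.1,-0.01,0,0,0,-1],[-0.11,-0.135,-0.01,0,0,0,-1],[-0.14,-0.17,-0.01,0,0,0,-1]]]' >/dev/null;  python3 -m pendant '[[[-0.03,-0.035,0,0,0,0,-1],[-0.06,-0.075,0,0,0,0,-1],[-0.089,-0.113,0,0,0,0,-1],[-0.089,-0.113,0,0,0,0,-1],[-0.089,-0.113,0,0,0,0,-1]]]'; python3 snap.py port
```

```text
time_s: 5.4
tcp_pos: [0.4472, 0.2919, 0.403]
eef_rot: [179.9, 0.1, -180.0]
contact_force: [0.7, 1.3, -1.9]
gripper_width: 0.0611
gripper_force: 25.0
time_s: 6.4
tcp_pos: [0.6766, 0.0078, 0.4085]
eef_rot: [180.0, -0.1, 179.8]
contact_force: [0.1, 0.8, -1.7]
gripper_width: 0.0613
gripper_force: 25.0
[0.67616275 0.00875384 0.40896249] 6.45
```

View pics/port.png

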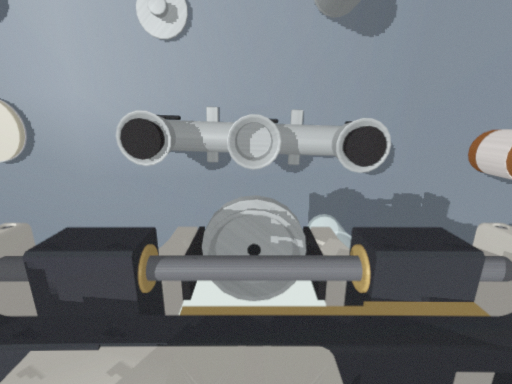

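The open port rim is centred near (253,141). The two stoppered cups are at (145,138) and (362,145), and the held base is at (254,245).

```bash
python3 - <<'E'
from fit import *
p,im=load("port");b=cv2.medianBlur(im,3);g=cv2.cvtColor(b,cv2.COLOR_RGB2GRAY)
out=[]
for u in((142,138),(365,146)):
    m=(g<45).astype(np.uint8);m[:u[1]-25]=0;m[u[1]+25:]=0;m[:,:u[0]-25]=0;m[:,u[0]+25:]=0
    c=max(cv2.findContours(m,0,1)[0],key=cv2.contourArea)[:,0];o,q=circ(onz(p,c,.108));print(o,q);out.append(o)
print("mid",np.mean(out,0))
m,c=blob(b,(253,141),22,36);h=c[:,0]
for lo in (135,141,146):
    k=h[(h[:,1]>lo)&(np.hypot(*(h-[253,141]).T)<33)];P=onz(p,k,.1);o,q=circ(P)
    for _ in range(6):
        d=abs(np.linalg.norm(P[:,:2]-o,axis=1)-.029);o,q=circ(P[d<.002])
    print(lo,o.round(4),q.round(4),(d<.002).sum())
a=im[:,:,::-1].copy();t=np.linspace(0,6.28,80)
for R in(.029,.026):
  for x in proj(p,np.c_[o[0]+R*np.cos(t),o[1]+R*np.sin(t),0*t+.1]).round().astype(int): a[x[1],x[0]]=(0,0,255)
cv2.imwrite("pics/t3.png",cv2.resize(a[95:190,90:420],None,fx=2,fy=2,interpolation=0))
# base hole
k=(g<45).astype(np.uint8);k[:235]=0;k[262:]=0;k[:,:240]=0;k[:,268:]=0
M=cv2.moments(k);print("hole px",M["m10"]/M["m00"],M["m01"]/M["m00"])
E
```

```text
[ 0.6203983  -0.09471819] 0.011472931645847468
[0.6282368  0.11310825] 0.011688092205452277
mid [0.62431755 0.00919503]
135 [0.6247 0.0088] 0.0295 59
141 [0.6247 0.0088] 0.0295 59
146 [0.6247 0.0088] 0.0295 59
hole px 253.89772727272728 249.5681818181818
```

View pics/t3.png

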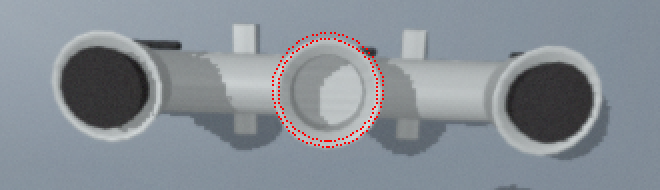

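Port at (.6245,.009). The held base is centred on the tool to within 1 mm.

```bash
python3 -m pendant '[[[0.026,0,0,0,0,0,-1],[0.052,0,0.01,0,0,0,-1],[0.052,0,0.05,0,0,0,-1],[0.052,0,0.085,0,0,0,-1],[0.052,0,0.1,0,0,0,-1]]]'; python3 -m pendant '[[[0,0,0,0,0,0,-1],[0,0,0.006,0,0,0,-1],[0,0,0.012,0,0,0,-1],[0,0,0.018,0,0,0,-1],[0,0,0.022,0,0,0,-1]]]'; python3 -m pendant '[[[0,0,0,0,0,0,-1],[0,0,0.004,0,0,0,-1],[0,0,0.008,0,0,0,-1],[0,0,0.011,0,0,0,-1],[0,0,0.011,0,0,0,-1]]]'
```

```text
time_s: 6.95
tcp_pos: [0.6222, 0.0104, 0.3071]
eef_rot: [180.0, -0.2, -179.9]
contact_force: [-0.1, 0.2, -1.9]
gripper_width: 0.0614
gripper_force: 25.0
time_s: 7.45
tcp_pos: [0.6243, 0.0091, 0.2876]
eef_rot: [180.0, 0.0, 180.0]
contact_force: [-0.5, -0.4, -2.1]
gripper_width: 0.0612
gripper_force: 25.0
time_s: 7.95
tcp_pos: [0.6242, 0.009, 0.276]
eef_rot: [-180.0, -0.1, 180.0]
contact_force: [-0.4, -0.1, -2.1]
gripper_width: 0.0612
gripper_force: 25.0
```

```bash
python3 -m pendant '[[[0,0,0.001,0,0,0,-1],[0,0,0.001,0,0,0,-1],[0,0,0.002,0,0,0,-1],[0,0,0.002,0,0,0,-1],[0,0,0.002,0,0,0,-1]]]'; python3 -m pendant '[[[0,0,0.001,0,0,0,-1],[0,0,0.001,0,0,0,-1],[0,0,0.001,0,0,0,-1]]]'
```

```text
time_s: 8.45
tcp_pos: [0.6245, 0.0091, 0.2748]
eef_rot: [180.0, 0.0, 180.0]
contact_force: [0.5, 1.2, -1.4]
gripper_width: 0.0612
gripper_force: 25.0
time_s: 8.75
tcp_pos: [0.6244, 0.0091, 0.2747]
eef_rot: [180.0, 0.0, -180.0]
contact_force: [-2.2, -0.5, 6.1]
gripper_width: 0.061
gripper_force: 25.0
```

Contact came exactly at the predicted height, so I'll release and check from above.

```bash
python3 -m pendant '[[[0,0,0,0,0,0,0.6],[0,0,0,0,0,0,1],[0,0,0,0,0,0,1],[0,0,0,0,0,0,1],[0,0,0,0,0,0,1]]]'; python3 -m pendant '[[[0,0,-0.02,0,0,0,1],[0,0,-0.06,0,0,0,1],[-0.02,0,-0.1,0,0,0,1],[-0.05,0,-0.13,0,0,0,1],[-0.05,0,-0.13,0,0,0,1]]]' >/dev/null; python3 -m pendant '[[[0,0,0,0,0,0,1],[0,0,0,0,0,0,1]]]'; python3 snap.py port2
```

```text
time_s: 9.25
tcp_pos: [0.6244, 0.009, 0.2735]
eef_rot: [-180.0, -0.0, 180.0]
contact_force: [-0.7, 0.6, 0.6]
gripper_width: 0.0867
gripper_force: 0.0
time_s: 9.95
tcp_pos: [0.6737, 0.009, 0.4023]
eef_rot: [-180.0, -0.1, 180.0]
contact_force: [-0.2, -0.1, -0.9]
gripper_width: 0.0879
gripper_force: 0.0
[0.67362888 0.00900099 0.40225506] 10.0
```

View pics/port2.png

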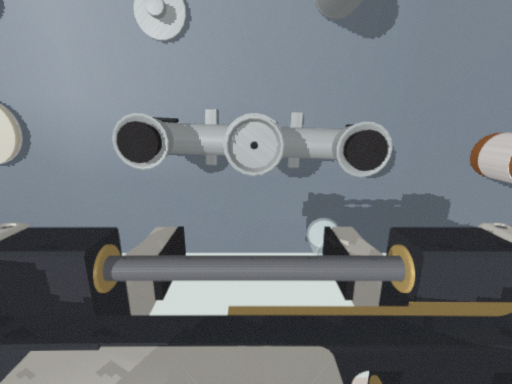

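Base seated, centre hole at (254,145). Now for the screen.

```bash
python3 - <<'E'
from fit import *
p,im=load("port2");g=cv2.cvtColor(cv2.medianBlur(im,3),cv2.COLOR_RGB2GRAY)
k=(g<60).astype(np.uint8);k[:138]=0;k[153:]=0;k[:,:246]=0;k[:,262:]=0
M=cv2.moments(k);print("base",onz(p,[(M["m10"]/M["m00"],M["m01"]/M["m00"])],.110))
E
python3 -m pendant '[[[0.02,-0.035,0,0,0,0,1],[0.045,-0.072,0,0,0,0,1],[0.07,-0.11,0,0,0,0,1],[0.095,-0.15,0,0,0,0,1],[0.12,-0.19,0,0,0,0,1]]]' >/dev/null
python3 -m pendant '[[[0.025,-0.04,0,0,0,0,1],[0.05,-0.08,0,0,0,0,1],[0.075,-0.115,0,0,0,0,1],[0.097,-0.15,0.02,0,0,0,1],[0.097,-0.15,0.06,0,0,0,1]]]' >/dev/null
python3 -m pendant '[[[0,0,0.04,0,0,0,1],[0,0,0.08,0,0,0,1],[0,0,0.11,0,0,0,1],[0,0,0.13,0,0,0,1],[0,0,0.13,0,0,0,1]]]'
```

```text
base [[0.62493293 0.01034076 0.11      ]]
time_s: 11.5
tcp_pos: [0.4553, -0.3301, 0.2103]
eef_rot: [179.9, -0.4, 180.0]
contact_force: [-0.2, 0.5, -0.1]
gripper_width: 0.0873
gripper_force: 0.0
```

```bash
python3 -m pendant '[[[0,0,0,0,0,0,1],[0,0,0.006,0,0,0,1],[0,0,0.012,0,0,0,1],[0,0,0.018,0,0,0,1],[0,0,0.018,0,0,0,1]]]';python3 -m pendant '[[[0,0,0,0,0,0,1],[0,0,0,0,0,0,1]]]'
```

```text
time_s: 12.0
tcp_pos: [0.4569, -0.3308, 0.1951]
eef_rot: [180.0, -0.0, 180.0]
contact_force: [-0.8, -0.6, 0.1]
gripper_width: 0.0876
gripper_force: 0.0
time_s: 12.2
tcp_pos: [0.4574, -0.331, 0.1959]
eef_rot: [-180.0, 0.0, 180.0]
contact_force: [-0.8, -0.2, 0.5]
gripper_width: 0.0878
gripper_force: 0.0
```

```bash
python3 -m pendant '[[[0,0,0.005,0,0,0,1],[0,0,0.009,0,0,0,1],[0,0,0.009,0,0,0,1],[0,0,0.009,0,0,0,-1],[0,0,0.009,0,0,0,-1]]]';python3 -m pendant '[[[0,0,0,0,0,0,-1],[0,0,0,0,0,0,-1],[0,0,0,0,0,0,-1],[0,0,0,0,0,0,-1],[0,0,0,0,0,0,-1]]]'
```

```text
time_s: 12.7
tcp_pos: [0.4573, -0.3309, 0.1867]
eef_rot: [-180.0, -0.0, 180.0]
contact_force: [0.6, 0.2, 0.2]
gripper_width: 0.0768
gripper_force: 0.0
time_s: 13.2
tcp_pos: [0.4573, -0.3309, 0.1868]
eef_rot: [-180.0, 0.0, 180.0]
contact_force: [-0.4, -0.4, 0.7]
gripper_width: 0.0589
gripper_force: 25.0
```

```bash
python3 -m pendant '[[[0,0,-0.01,0,0,0,-1],[0,0,-0.04,0,0,0,-1],[0,0,-0.09,0,0,0,-1],[0,0,-0.14,0,0,0,-1],[0,0,-0.19,0,0,0,-1]]]'; python3 -m pendant '[[[-0.02,0.035,-0.03,0,0,0,-1],[-0.045,0.072,-0.03,0,0,0,-1],[-0.07,0.11,-0.03,0,0,0,-1],[-0.095,0.15,-0.03,0,0,0,-1],[-0.12,0.19,-0.03,0,0,0,-1]]]' >/dev/null;  python3 -m pendant '[[[-0.025,0.04,0,0,0,0,-1],[-0.05,0.08,0,0,0,0,-1],[-0.075,0.115,0,0,0,0,-1],[-0.098,0.15,0,0,0,0,-1],[-0.098,0.15,0,0,0,0,-1]]]'; python3 -m pendant '[[[0,0,0,0,0,0,-1]]]';python3 snap.py port3
```

```text
time_s: 13.7
tcp_pos: [0.4566, -0.3307, 0.3793]
eef_rot: [180.0, -0.0, 180.0]
contact_force: [2.3, -0.5, -1.0]
gripper_width: 0.0591
gripper_force: 25.0
time_s: 14.7
tcp_pos: [0.6772, 0.0131, 0.4059]
eef_rot: [180.0, -0.0, -179.8]
contact_force: [-0.5, 0.6, -2.2]
gripper_width: 0.0595
gripper_force: 25.0
time_s: 14.8
tcp_pos: [0.6754, 0.0101, 0.4063]
eef_rot: [-180.0, -0.1, -179.9]
contact_force: [-0.4, -0.3, -1.1]
gripper_width: 0.0592
gripper_force: 25.0
[0.67501332 0.00913575 0.4066163 ] 14.85
```

View pics/port3.png

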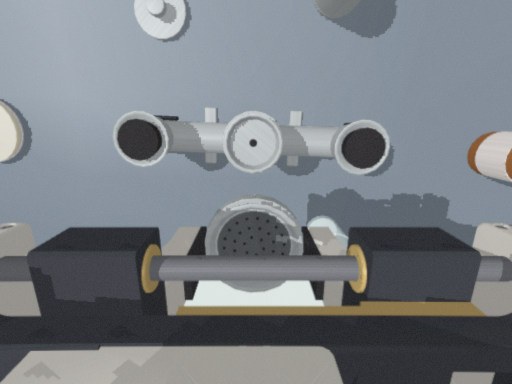

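The screen is held level near (254,243), and the base's centre hole is at (253,143). I'll measure the offset in the grip from the upper arc of the dark disc.

```bash
cat > arc.py <<'E'
from fit import *
# tool-frame camera
RT=np.array([[0,-.961,-.277],[1,0,0],[0,-.277,.961]])
def tool(p,uv,z):
    q=dict(p);q["R"]=RT.T;q["t"]=-RT.T@np.array([.074,.0007,.020]);return onz(q,uv,z)
E
python3 - <<'E'
from arc import *
p,im=load("port3");g=cv2.cvtColor(cv2.GaussianBlur(im,(3,3),0),cv2.COLOR_RGB2GRAY).astype(float)
c0=np.array([254,243.])
for nm,lo,hi,z in(("outer",38,62,.163),("disc",20,38,.169)):
    pts=[]
    for a in np.deg2rad(np.arange(200,341,4)):
        rr=np.arange(lo,hi,.5);x=c0[0]+rr*np.cos(a);y=c0[1]+rr*np.sin(a)
        v=cv2.remap(g.astype(np.float32),x.astype(np.float32)[None],y.astype(np.float32)[None],1)[0]
        d=np.gradient(v);i=np.argmin(d) if nm=="outer" else np.argmax(d);pts.append((x[i],y[i]))
    P=tool(p,pts,z);o,q=circ(P)
    for _ in range(4):
        d=abs(np.linalg.norm(P[:,:2]-o,axis=1)-q);P=P[d<max(.001,np.median(d)*1.5)];o,q=circ(P)
    print(nm,o.round(4),q.round(4),len(P))
k=(g<60).astype(np.uint8);k[:136]=0;k[151:]=0;k[:,:246]=0;k[:,262:]=0
M=cv2.moments(k);print("base",onz(p,[(M["m10"]/M["m00"],M["m01"]/M["m00"])],.110))
E
```

```text
outer [0.0051 0.0004] 0.0265 22
disc [0.0003 0.0007] 0.0217 35
base [[0.62483126 0.01001444 0.11      ]]
```

```bash
python3 -m pendant '[[[0.025,0,0,0,0,0,-1],[0.05,0,0.01,0,0,0,-1],[0.05,0,0.045,0,0,0,-1],[0.05,0,0.07,0,0,0,-1],[0.05,0,0.083,0,0,0,-1]]]'; python3 -m pendant '[[[0,0,0,0,0,0,-1],[0,0,0,0,0,0,-1],[0,0,0,0,0,0,-1]]]'
```

```text
time_s: 15.35
tcp_pos: [0.6239, 0.0077, 0.3223]
eef_rot: [-180.0, -0.1, 179.9]
contact_force: [0.0, -0.3, -1.7]
gripper_width: 0.0591
gripper_force: 25.0
time_s: 15.65
tcp_pos: [0.6259, 0.0089, 0.3253]
eef_rot: [180.0, 0.1, 180.0]
contact_force: [-0.3, -0.2, -1.1]
gripper_width: 0.0595
gripper_force: 25.0
```

```bash
python3 -m pendant '[[[0.001,0.0005,0.005,0,0,0,-1],[0.001,0.0005,0.01,0,0,0,-1],[0.001,0.0005,0.015,0,0,0,-1],[0.001,0.0005,0.02,0,0,0,-1],[0.001,0.0005,0.023,0,0,0,-1]]]'; python3 -m pendant '[[[0,0,0,0,0,0,-1],[0,0,0.001,0,0,0,-1],[0,0,0.002,0,0,0,-1],[0,0,0.003,0,0,0,-1],[0,0,0.003,0,0,0,-1]]]'; python3 -m pendant '[[[0,0,0,0,0,0,-1],[0,0,0.001,0,0,0,-1],[0,0,0.001,0,0,0,-1]]]'
```

```text
time_s: 16.15
tcp_pos: [0.6242, 0.0096, 0.2998]
eef_rot: [-180.0, -0.1, 180.0]
contact_force: [0.2, 0.3, -0.5]
gripper_width: 0.0593
gripper_force: 25.0
time_s: 16.65
tcp_pos: [0.6244, 0.0096, 0.2987]
eef_rot: [-180.0, 0.1, -180.0]
contact_force: [-2.5, 0.9, 5.8]
gripper_width: 0.0592
gripper_force: 25.0
time_s: 16.95
tcp_pos: [0.6244, 0.0096, 0.2987]
eef_rot: [-180.0, 0.1, -180.0]
contact_force: [-5.3, 1.1, 11.1]
gripper_width: 0.0591
gripper_force: 25.0
```

```bash
python3 -m pendant '[[[0,0,-0.001,0,0,0,0.6],[0,0,-0.001,0,0,0,1],[0,0,-0.001,0,0,0,1],[0,0,-0.001,0,0,0,1],[0,0,-0.001,0,0,0,1]]]'; python3 -m pendant '[[[0,0,-0.02,0,0,0,1],[0,0,-0.06,0,0,0,1],[-0.02,0,-0.1,0,0,0,1],[-0.05,0,-0.12,0,0,0,1],[-0.05,0,-0.12,0,0,0,1]]]' >/dev/null; python3 -m pendant '[[[0,0,0,0,0,0,1],[0,0,0,0,0,0,1],[0,0,0,0,0,0,1]]]'; python3 snap.py port4; python3 - <<'E'
from fit import *
p,im=load("port4");g=cv2.cvtColor(cv2.medianBlur(im,5),cv2.COLOR_RGB2GRAY)
cv2.imwrite("pics/p4.png",cv2.resize(im[90:230,150:400,::-1],None,fx=2,fy=2))
E
```

```text
time_s: 17.45
tcp_pos: [0.6244, 0.0095, 0.2974]
eef_rot: [-180.0, -0.0, 180.0]
contact_force: [0.5, 0.7, -0.5]
gripper_width: 0.087
gripper_force: 0.0
time_s: 18.25
tcp_pos: [0.6737, 0.0095, 0.4167]
eef_rot: [-180.0, -0.1, 180.0]
contact_force: [-0.8, -0.0, -1.2]
gripper_width: 0.0882
gripper_force: 0.0
[0.67379674 0.0095572  0.41688781] 18.3
```

View pics/p4.png

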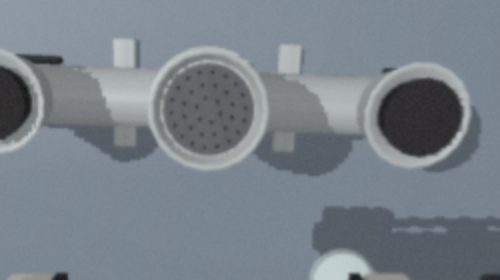

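The screen sits concentric in the port stack (disc centre about (254,144) in the full image). Now for the funnel.

```bash
python3 -m pendant '[[[0.044,0.02,0,0,0,0,1],[0.088,0.04,0,0,0,0,1],[0.132,0.06,0,0,0,0,1],[0.175,0.08,0,0,0,0,1],[0.219,0.099,0,0,0,0,1]]]' >/dev/null; python3 -m pendant '[[[0,0,0,0,0,0,1],[0,0,0.03,0,0,0,1],[0,0,0.07,0,0,0,1],[0,0,0.1,0,0,0,1],[0,0,0.1,0,0,0,1]]]'; python3 -m pendant '[[[0,0,0,0,0,0,1],[0,0,0,0,0,0,1]]]'
```

```text
time_s: 19.3
tcp_pos: [0.4539, 0.1076, 0.3142]
eef_rot: [-179.8, -0.4, 180.0]
contact_force: [-1.0, -0.5, -0.5]
gripper_width: 0.088
gripper_force: 0.0
time_s: 19.5
tcp_pos: [0.4561, 0.1089, 0.3193]
eef_rot: [179.9, 0.1, -180.0]
contact_force: [-0.0, -0.7, 0.7]
gripper_width: 0.0881
gripper_force: 0.0
```

```bash
python3 -m pendant '[[[0.0005,0,0.03,0,0,0,1],[0.0005,0,0.06,0,0,0,1],[0.0005,0,0.08,0,0,0,1],[0.0005,0,0.089,0,0,0,1],[0.0005,0,0.089,0,0,0,1]]]';  python3 -m pendant '[[[0,0,0,0,0,0,1],[0,0,0,0,0,0,-1],[0,0,0,0,0,0,-1],[0,0,0,0,0,0,-1],[0,0,0,0,0,0,-1]]]'; python3 -m pendant '[[[0,0,0,0,0,0,-1],[0,0,0,0,0,0,-1],[0,0,0,0,0,0,-1]]]'
```

```text
time_s: 20.0
tcp_pos: [0.4552, 0.1087, 0.2288]
eef_rot: [-180.0, -0.0, 180.0]
contact_force: [0.2, 0.4, 0.7]
gripper_width: 0.0878
gripper_force: 0.0
time_s: 20.5
tcp_pos: [0.4549, 0.1086, 0.229]
eef_rot: [180.0, 0.0, 180.0]
contact_force: [0.3, 0.0, -0.5]
gripper_width: 0.0614
gripper_force: 0.0
time_s: 20.8
tcp_pos: [0.455, 0.1087, 0.2288]
eef_rot: [180.0, 0.0, 180.0]
contact_force: [-0.5, -0.4, 2.9]
gripper_width: 0.057
gripper_force: 25.0
```

```bash
python3 -m pendant '[[[0,0,-0.01,0,0,0,-1],[0,0,-0.05,0,0,0,-1],[0,0,-0.1,0,0,0,-1],[0,0,-0.15,0,0,0,-1],[0,0,-0.195,0,0,0,-1]]]'; python3 -m pendant '[[[-0.034,-0.02,0,0,0,0,-1],[-0.068,-0.04,0,0,0,0,-1],[-0.102,-0.06,0,0,0,0,-1],[-0.136,-0.08,0,0,0,0,-1],[-0.17,-0.099,0,0,0,0,-1]]]'  >/dev/null;  python3 -m pendant '[[[0,0,0,0,0,0,-1],[0,0,0,0,0,0,-1],[0,0,0,0,0,0,-1]]]'; python3 snap.py f1; python3 - <<'E'
from plant import r
import cv2
cv2.imwrite("pics/f1s.png",r.capture("side")[:,:,::-1])
import numpy as np
a=cv2.imread("pics/f1.png")[100:300,120:400];b=cv2.imread("pics/f1s.png")[80:280,150:350]
cv2.imwrite("pics/f1c.png",cv2.resize(np.hstack([a,b]),None,fx=1.6,fy=1.6))
E
```

```text
time_s: 21.3
tcp_pos: [0.4542, 0.1081, 0.4267]
eef_rot: [180.0, 0.0, 180.0]
contact_force: [1.1, 0.5, -2.9]
gripper_width: 0.057
gripper_force: 24.9
time_s: 22.1
tcp_pos: [0.6242, 0.0097, 0.4236]
eef_rot: [180.0, -0.1, 180.0]
contact_force: [-0.3, -0.4, -1.5]
gripper_width: 0.0565
gripper_force: 25.0
[0.62407234 0.00990539 0.42398029] 22.15
```

View pics/f1c.png

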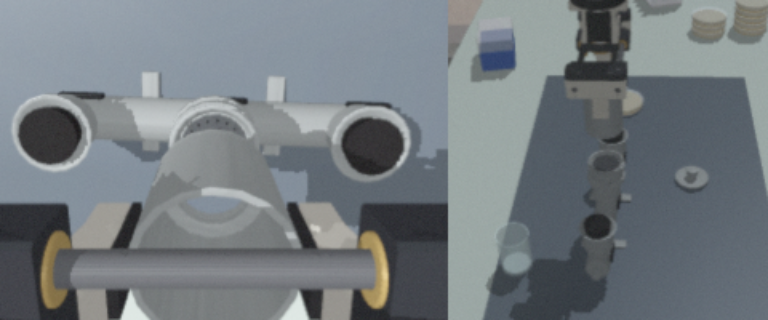

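The wrist view shows the funnel upright in the grip with the screen right behind its lower end, and the side view agrees. Lowering.

```bash
python3 -m pendant '[[[0,0,0.015,0,0,0,-1],[0,0,0.03,0,0,0,-1],[0,0,0.045,0,0,0,-1],[0,0,0.053,0,0,0,-1],[0,0,0.053,0,0,0,-1]]]'; python3 -m pendant '[[[0,0,0,0,0,0,-1],[0,0,0.002,0,0,0,-1],[0,0,0.004,0,0,0,-1],[0,0,0.006,0,0,0,-1],[0,0,0.008,0,0,0,-1]]]'; python3 -m pendant '[[[0,0,0.001,0,0,0,-1],[0,0,0.002,0,0,0,-1],[0,0,0.003,0,0,0,-1],[0,0,0.003,0,0,0,-1]]]'
```

```text
time_s: 22.7
tcp_pos: [0.6242, 0.01, 0.3701]
eef_rot: [-180.0, -0.1, -180.0]
contact_force: [-0.1, 0.3, -2.5]
gripper_width: 0.0564
gripper_force: 25.0
time_s: 23.2
tcp_pos: [0.6249, 0.0095, 0.3626]
eef_rot: [180.0, 0.0, 180.0]
contact_force: [0.3, -0.2, -2.9]
gripper_width: 0.0568
gripper_force: 25.0
time_s: 23.6
tcp_pos: [0.6249, 0.0095, 0.3601]
eef_rot: [-180.0, 0.0, 180.0]
contact_force: [-0.1, -0.2, 1.4]
gripper_width: 0.0568
gripper_force: 25.0
```

```bash
python3 -m pendant '[[[0,0,0.001,0,0,0,-1],[0,0,0.001,0,0,0,-1],[0,0,0.001,0,0,0,-1]]]'
```

```text
time_s: 23.9
tcp_pos: [0.6249, 0.0095, 0.36]
eef_rot: [-180.0, 0.1, -180.0]
contact_force: [-3.2, 0.0, 6.3]
gripper_width: 0.0571
gripper_force: 25.0
```

```bash
python3 -m pendant '[[[0,0,-0.001,0,0,0,0.6],[0,0,-0.001,0,0,0,1],[0,0,-0.001,0,0,0,1],[0,0,-0.001,0,0,0,1],[0,0,-0.001,0,0,0,1]]]'; python3 -m pendant '[[[0,0,-0.02,0,0,0,1],[0,0,-0.06,0,0,0,1],[-0.02,0,-0.1,0,0,0,1],[-0.05,0,-0.13,0,0,0,1],[-0.05,0,-0.13,0,0,0,1]]]' >/dev/null; python3 -m pendant '[[[0,0,0,0,0,0,1],[0,0,0,0,0,0,1],[0,0,0,0,0,0,1]]]'; python3 snap.py port5
```

```text
time_s: 24.4
tcp_pos: [0.6249, 0.0096, 0.3594]
eef_rot: [-180.0, -0.0, 180.0]
contact_force: [0.5, 0.1, -0.1]
gripper_width: 0.0864
gripper_force: 0.0
time_s: 25.2
tcp_pos: [0.6743, 0.0096, 0.4886]
eef_rot: [-180.0, -0.1, 180.0]
contact_force: [0.3, -0.2, 0.7]
gripper_width: 0.0877
gripper_force: 0.0
[0.67433814 0.00952452 0.48878892] 25.25
```

View pics/port5.png

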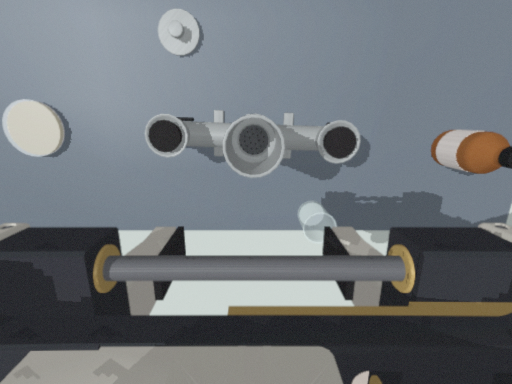

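The funnel stands upright on the screen, with its mouth at (254,146) and the perforated disc visible inside. I'll fit its rim, then go to the lid.

```bash
python3 - <<'E'
from fit import *
p,im=load("port5");m,c=blob(cv2.medianBlur(im,3),(254,146),22,45);h=c[:,0];h=h[(h[:,1]>150)&(h[:,1]<185)&(abs(h[:,0]-254)<33)];P=onz(p,h,.216);o,q=circ(P)
for _ in range(4):
    d=abs(np.linalg.norm(P[:,:2]-o,axis=1)-q);o,q=circ(P[d<.0015])
print(o,q,len(h))
E
python3 -m pendant '[[[0.04,-0.022,0,0,0,0,1],[0.08,-0.045,0,0,0,0,1],[0.12,-0.068,0,0,0,0,1],[0.16,-0.09,0,0,0,0,1],[0.198,-0.112,0,0,0,0,1]]]' >/dev/null; python3 -m pendant '[[[0,0,0,0,0,0,1],[0,0,0.05,0,0,0,1],[0,0,0.1,0,0,0,1],[0,0,0.15,0,0,0,1],[0,0,0.2,0,0,0,1]]]' >/dev/null; python3 -m pendant '[[[0,0,0.04,0,0,0,1],[0,0,0.07,0,0,0,1],[0,0,0.07,0,0,0,1],[0,0,0.07,0,0,0,1]]]'
```

```text
[0.62460356 0.01011127] 0.028917078091581384 72
time_s: 26.65
tcp_pos: [0.4771, -0.1023, 0.2199]
eef_rot: [-180.0, -0.1, -180.0]
contact_force: [0.3, 0.4, 0.3]
gripper_width: 0.0874
gripper_force: 0.0
```

```bash
python3 -m pendant '[[[0.001,0,0.012,0,0,0,0.5],[0.001,0,0.022,0,0,0,0.2],[0.001,0,0.028,0,0,0,0],[0.001,0,0.029,0,0,0,0],[0.001,0,0.029,0,0,0,0]]]'; python3 -m pendant '[[[0,0,0,0,0,0,-1],[0,0,0,0,0,0,-1],[0,0,0,0,0,0,-1],[0,0,0,0,0,0,-1],[0,0,0,0,0,0,-1]]]';python3 -m pendant '[[[0,0,0,0,0,0,-1],[0,0,0,0,0,0,-1],[0,0,0,0,0,0,-1]]]'
```

```text
time_s: 27.15
tcp_pos: [0.476, -0.1024, 0.191]
eef_rot: [-180.0, 0.0, 180.0]
contact_force: [0.1, 0.2, -0.6]
gripper_width: 0.0532
gripper_force: 0.0
time_s: 27.65
tcp_pos: [0.4759, -0.1024, 0.1908]
eef_rot: [-180.0, 0.0, 180.0]
contact_force: [0.1, -0.3, 1.8]
gripper_width: 0.021
gripper_force: 25.0
time_s: 27.95
tcp_pos: [0.4759, -0.1024, 0.1908]
eef_rot: [-180.0, 0.0, 180.0]
contact_force: [-0.8, 1.3, 3.1]
gripper_width: 0.0212
gripper_force: 25.0
```

```bash
python3 -m pendant '[[[0,0,-0.01,0,0,0,-1],[0,0,-0.04,0,0,0,-1],[0,0,-0.09,0,0,0,-1],[0,0,-0.14,0,0,0,-1],[0,0,-0.19,0,0,0,-1]]]' >/dev/null; python3 -m pendant '[[[0,0,-0.04,0,0,0,-1],[0,0,-0.08,0,0,0,-1],[0,0,-0.08,0,0,0,-1],[0,0,-0.08,0,0,0,-1]]]'; python3 -m pendant '[[[-0.03,0.022,0,0,0,0,-1],[-0.06,0.045,0,0,0,0,-1],[-0.09,0.068,0,0,0,0,-1],[-0.12,0.09,0,0,0,0,-1],[-0.149,0.112,0,0,0,0,-1]]]' >/dev/null; python3 -m pendant '[[[0,0,0,0,0,0,-1],[0,0,0,0,0,0,-1],[0,0,0,0,0,0,-1]]]'; python3 snap.py l1
```

```text
time_s: 28.85
tcp_pos: [0.4753, -0.1024, 0.4617]
eef_rot: [179.9, 0.1, 180.0]
contact_force: [-0.1, 0.1, -1.4]
gripper_width: 0.0207
gripper_force: 25.0
time_s: 29.65
tcp_pos: [0.6243, 0.0093, 0.4596]
eef_rot: [-180.0, -0.1, 180.0]
contact_force: [-0.3, 0.2, -1.8]
gripper_width: 0.0209
gripper_force: 25.0
[0.62418814 0.00908138 0.46015707] 29.7
```

View pics/l1.png

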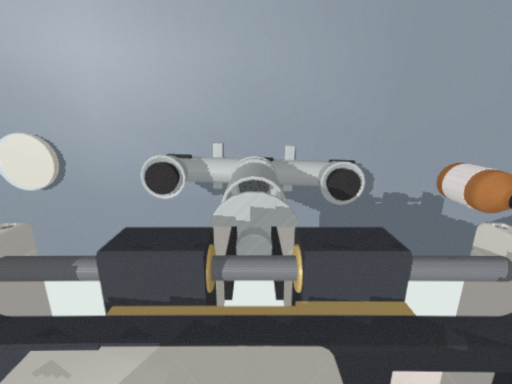

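The lid is held level, plate around (256,215), with the funnel mouth right behind it at about x=254. I'll measure the plate's offset in the grip.

```bash
python3 - <<'E'
from arc import *
p,im=load("l1");g=cv2.cvtColor(cv2.GaussianBlur(im,(3,3),0),cv2.COLOR_RGB2GRAY).astype(np.float32)
pts=[];c0=(255,222.)
for a in np.deg2rad(np.r_[184:226:3,318:356:3]):
    rr=np.arange(28,52,.5);x=c0[0]+rr*np.cos(a);y=c0[1]+rr*np.sin(a)*.75
    v=cv2.remap(g,x.astype(np.float32)[None],y.astype(np.float32)[None],1)[0];i=np.argmin(np.gradient(v));pts.append((x[i],y[i]))
print(np.round(pts[:6]+pts[-6:],1).tolist())
P=tool(p,pts,.1815);o,q=circ(P)
for _ in range(4):
    d=abs(np.linalg.norm(P[:,:2]-o,axis=1)-q);P=P[d<max(.001,1.5*np.median(d))];o,q=circ(P)
print(o,q,len(P))
E
```

```text
[[211.1, 219.7], [211.8, 218.0], [212.2, 216.3], [212.6, 214.7], [213.2, 213.0], [214.3, 211.5], [291.4, 211.5], [292.6, 212.8], [294.1, 214.1], [294.6, 215.7], [295.5, 217.2], [295.3, 218.8]]
[0.00526012 0.00074105] 0.02746357011925494 17
```

```bash
python3 -m pendant '[[[-0.0005,0,0.015,0,0,0,-1],[-0.0005,0,0.03,0,0,0,-1],[-0.0005,0,0.042,0,0,0,-1],[-0.0005,0,0.048,0,0,0,-1],[-0.0005,0,0.048,0,0,0,-1]]]'; python3 -m pendant '[[[0,0,0,0,0,0,-1],[0,0,0.002,0,0,0,-1],[0,0,0.004,0,0,0,-1],[0,0,0.006,0,0,0,-1],[0,0,0.008,0,0,0,-1]]]'; python3 -m pendant '[[[0,0,0.001,0,0,0,-1],[0,0,0.001,0,0,0,-1],[0,0,0.002,0,0,0,-1],[0,0,0.002,0,0,0,-1]]]'
```

```text
time_s: 30.2
tcp_pos: [0.625, 0.0092, 0.412]
eef_rot: [-180.0, -0.1, 180.0]
contact_force: [-0.3, -0.3, -0.4]
gripper_width: 0.021
gripper_force: 25.0
time_s: 30.7
tcp_pos: [0.6254, 0.0096, 0.4046]
eef_rot: [180.0, 0.0, 180.0]
contact_force: [0.1, -0.6, -1.4]
gripper_width: 0.0208
gripper_force: 25.0
time_s: 31.1
tcp_pos: [0.6253, 0.0096, 0.4026]
eef_rot: [-180.0, -0.0, 180.0]
contact_force: [1.9, -0.8, -1.9]
gripper_width: 0.0207
gripper_force: 25.0
```

```bash
python3 -m pendant '[[[0,0,0.001,0,0,0,-1],[0,0,0.001,0,0,0,-1],[0,0,0.001,0,0,0,-1]]]';python3 -m pendant '[[[0,0,0.0005,0,0,0,-1],[0,0,0.001,0,0,0,-1],[0,0,0.001,0,0,0,-1]]]'
```

```text
time_s: 31.4
tcp_pos: [0.6254, 0.0095, 0.4018]
eef_rot: [-180.0, 0.0, 180.0]
contact_force: [1.2, -0.1, 0.5]
gripper_width: 0.0212
gripper_force: 25.0
time_s: 31.7
tcp_pos: [0.6255, 0.0095, 0.4018]
eef_rot: [-180.0, 0.1, -180.0]
contact_force: [-1.2, -0.2, 6.3]
gripper_width: 0.0208
gripper_force: 25.0
```

```bash
python3 -m pendant '[[[0,0,-0.001,0,0,0,-0.3],[0,0,-0.001,0,0,0,0],[0,0,-0.001,0,0,0,0.3],[0,0,-0.001,0,0,0,0.5],[0,0,-0.001,0,0,0,0.5]]]'; python3 -m pendant '[[[0,0,-0.02,0,0,0,0.5],[0,0,-0.05,0,0,0,0.5],[-0.01,0,-0.08,0,0,0,0.5],[-0.05,0,-0.11,0,0,0,0.5],[-0.05,0,-0.11,0,0,0,0.5]]]' >/dev/null; python3 -m pendant '[[[0,0,0,0,0,0,0.5],[0,0,0,0,0,0,0.5],[0,0,0,0,0,0,0.5]]]'; python3 snap.py end; python3 - <<'E'
from plant import r
import cv2,numpy as np
b=r.capture("side")[60:340,150:350,::-1];c=r.capture("scene")[90:370,100:420,::-1];a=cv2.imread("pics/end.png")[0:280,110:400]
cv2.imwrite("pics/endc.png",np.hstack([a,b,c])[:, :800])
E
```

```text
time_s: 32.2
tcp_pos: [0.6253, 0.0096, 0.4015]
eef_rot: [-180.0, -0.0, 180.0]
contact_force: [0.1, -0.0, 0.5]
gripper_width: 0.0557
gripper_force: 0.0
time_s: 33.0
tcp_pos: [0.6747, 0.0095, 0.5108]
eef_rot: [-180.0, -0.1, 180.0]
contact_force: [-1.1, 0.6, 0.3]
gripper_width: 0.0659
gripper_force: 0.0
[0.67470489 0.00954038 0.51106361] 33.05
```

View pics/endc.png

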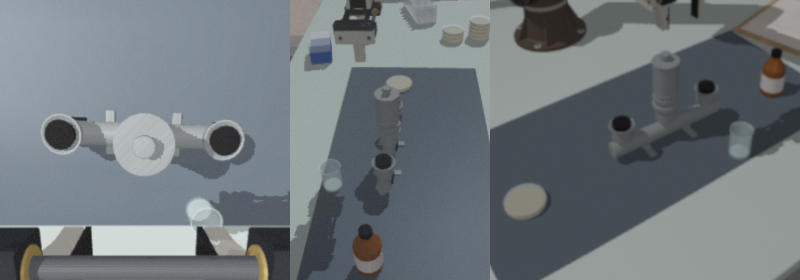

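All three views show the full stack upright on the middle port with the lid seated, and the dish, bottle and beaker where they started. Handing in.

```bash
python3 -c "
from plant import r
print(r.close_job())"
```

```text
the job is handed in; nothing more can be done
None
```

The base, screen, funnel and lid are stacked upright on the middle port, each set down at its expected height; the dish, bottle and beaker look unmoved, and the job was handed in after about 33 s of robot time (no verdict was returned).

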